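# Preset the sprung sample-length gauge and hold it at its mark

## Task

Get the sample-length gauge ready on the rock lab bench: take the steel marker blade out of its wooden rack and slide it edgewise, fully home and upright, into the slot of the metal holder beside the gauge, and let it go. Then pull the gauge's sprung rod out by its upright black grip until the thin pointer on the rod lines up with the blade, and keep hold of it there: finish while holding the rod out at that mark, because its spring draws it back. Leave the bottle, the two vials and the loose rock sample beside the work undisturbed.

Things in the scene. Friction and masses are not known exactly. Their poses are not given: they have to be found in the camera images.
- blade_grip (a point): centre of the black grip head of the loose marker blade. Grip head: 16 mm thick (own x), 44 mm long (own y), 32 mm tall (own z). Below it is a flat steel plate 6 mm thick (x), 60 mm wide (y), whose lower edge lies 81 mm below this point; the plate shows for 65 mm below the head. Whole blade 97 mm tall, 0.18 to 0.28 kg. It starts standing upright in the rack's slot, with up to 4 degrees of play. The two faces and two ends are alike: either way round fits.
- blade: the whole loose marker blade, origin at the centre of its lower edge (81 mm below blade_grip), same axes
- rack: fixed wooden rack in which the blade starts, a block 50 (x) x 90 (y) x 45 (z) mm on an 80 x 110 x 6 mm foot; origin at the centre of its underside; its slot runs along own y, 10 mm wide, 66 mm long, open at the top, floor 10 mm above the bench
- slot_mouth (a point): centre of the slot's mouth in the top face (45 mm above the bench) of the fixed aluminium holder, a block 50 (own x) x 90 (own y) x 45 (z) mm beside the gauge. The slot is 8 mm wide (own x), 66 mm long (own y) and 35 mm deep; its two long sides have a 6 mm bevel at the mouth that guides the blade in; a blade that is fully home has its blade_grip 46 mm above this point and its plate square to own x. Own x is parallel to the rod and points the way the rod pulls out.
- rod_grip (a point): the point to grip on the rod's upright black post, 100 mm above the bench; the post is 18 x 18 mm and its top is 20 mm above this point; the post stands free on all sides from 69 mm above the bench up. The rod's axis is 45 mm below this point. Own x is the direction in which the rod pulls out, level; own y points to the holder's side. The fixed tube's mouth is 35 mm behind the post when the rod is home (tube up to 72 mm above the bench).
- pointer_tip (a point): free end of the thin steel pointer (4 mm thick along own x, 8 mm tall) which sticks out of the rod's post towards the holder, 60 mm above the bench; 60 mm to the side of rod_grip (own +y) and at the same own x. It passes above the holder's edge and ends about 10 mm short of the blade, so that it does not touch it. Lined up with the blade = the same position along own x as the slot. Same axes as rod_grip.
- rod (a joint): how far the rod is pulled out, m: 0 = home in the tube (where its spring keeps it), 0.13 = end stop, beyond the mark. The pull needed is about 4.5 N at 0 and rises by 0.45 N per 10 mm; let go, the rod springs back.
- wash_bottle: bystander: white plastic bottle, 68 mm across, 150 mm tall, origin under its centre
- vial_near: bystander: small glass vial with black cap, 24 mm across, 50 mm tall, the one nearer to the robot, origin under its centre
- vial_far: bystander: the same kind of vial, farther from the robot, origin under its centre
- rock: bystander: loose dark rock sample, about 62 mm across, 38 mm tall, origin under its centre

How it is judged (in metres and radians):
On the way, in this order (a step that is already met when the one before it is completed fails the run):
1. the blade stands fully home in the holder's slot, let go (z of blade_grip in the frame of slot_mouth between 0.04 and 0.049 m and x of blade_grip in the frame of slot_mouth between -0.007 and 0.007 m and y of blade_grip in the frame of slot_mouth between -0.007 and 0.007 m and angle between the x axis of blade_grip and the x axis of slot_mouth, either way round below 0.12 rad and angle between blade_grip's own z axis and vertical below 0.12 rad and contact force between the fingers and blade below 0.2 N), for 0.3 s.
2. the rod is held out with its pointer in line with the slot (x of pointer_tip in the frame of slot_mouth between -0.005 and 0.005 m and contact force between the fingers and rod above 1 N and contact force between rod and blade below 0.5 N and velocity of joint rod between -0.01 and 0.01 m/s), for 0.3 s.
At the end, for the whole second after the job is handed in: The blade stands in the holder's slot, home to 3 mm, upright and square to it to 7 degrees, not touched by the fingers; the pointer is in line with the slot to 5 mm along the rod and still, the rod held by the fingers (more than 1 N) and not by the blade (all of step 1 and all of step 2); the arm keeps its last pose, push and grip.
It fails at once if the white bottle is pushed more than 25 mm or knocked over (distance of wash_bottle from where it was at the start of the episode above 0.025 m or angle between wash_bottle's own z axis and vertical above 0.5 rad).
It fails at once if the near vial is pushed more than 25 mm or knocked over (distance of vial_near from where it was at the start of the episode above 0.025 m or angle between vial_near's own z axis and vertical above 0.5 rad).
It fails at once if the far vial is pushed more than 25 mm or knocked over (distance of vial_far from where it was at the start of the episode above 0.025 m or angle between vial_far's own z axis and vertical above 0.5 rad).
It fails at once if the rock sample is pushed more than 25 mm or knocked over (distance of rock from where it was at the start of the episode above 0.025 m or angle between rock's own z axis and vertical above 0.5 rad).
It also fails if it takes over 58 s, if anything falls off the work surface, if the arm or the gripper's body presses on something with over 40 N, if the wrist force passes 120 N, or if a joint passes its speed limit or range.

## Robot

A 7-joint arm with a two-finger parallel gripper is mounted at the origin on the work surface. World frame = base frame: x ahead of the robot, y to its left, z up, the work surface at z = 0. Lengths are in mm, angles in rad, forces in N, time in s.
With the tool pointing down it reaches from about 400 to 875 mm from the base axis. Payload 4.4 kg.
Tool frame: the origin (TCP) lies at the very end of the fingers, on their centre line; the grasp point (between the pads) lies 19 mm behind it; y points along the fingers, z is the direction in which the jaws open and shut, and the axes are right-handed (so a half turn about y gives the same grasp; the last joint's range is limited). The gripper opens to 85 mm and grips with 20 to 120 N. Pads are 22 mm wide; open, the fingers measure 114 mm over their backs; the gripper's body (76 mm by 85 mm) begins 54 mm behind the grasp point. The pads swing forward as they close: fully open they stand 13 mm farther back than shut.
Start: joints at [-1.183, 0.628, 0.038, 1.517, -0.027, 0.996, -0.02], TCP at [284.929, 584.237, 231.313] pointing down, gripper open.
Joint ranges: [-3.06, 3.06], [-0.37, 2.12], [-1.25, 1.32], [0.18, 2.47], [-1.1, 4.24], [0.23, 1.98], [-2.94, 2.94]. Speed limits (rad/s): [2.57, 2.57, 3.14, 3.14, 3.14, 3.14, 3.14].

## Interface

Orientations are given as [roll, pitch, yaw] about the fixed x, y, z axes, in that order (R = Rz(yaw) Ry(pitch) Rx(roll)).
In Python, from cell import * gives the robot as it stands.
- The arm moves only by the tool apply_moves, never from a script. Its argument "targets" is a list of rows, each a list of 6 numbers: the shift along the tool's x, y, z in units of 40 mm (1.0 is 40 mm), then the turn, a rotation vector about the tool's x, y, z in units of 8 degrees (1.0 is 8 degrees). A call has 1 to 12 rows; each row shifts and turns the commanded pose from where the row before left it, along the tool's axes as they then stand; what a row does not reach is not made up. A row lasts 1/8 s, in which the tool goes at most 62.5 mm and 10.7 degrees, less where a joint would pass 70% of its speed; a pose out of reach is approached as far as the arm can. A call is refused whole if a number of a shift passes 1 or a number of a turn 1, either way. A call with a gripper value outside its range is refused whole. "jaw" is the gripper command: -1 is shut, 1 is fully open, values between are in proportion, set as the call begins (left out, the last holds). The fingers move at their own pace and stop on an object; the grip force is fixed at half the most. Time passes only in rows, so rows that do not move let the fingers close. It gives the time, the measured TCP pose, the force and the opening at its end, in the units of the state.
- read_state(): the state, without advancing time (a new reading comes with each control period).
- get_image(name): name is "scene" or "top" or "wrist"; returns the picture (480x640x3 uint8, red, green, blue); there is no depth.
- calibration(name): a dict with "fx", "fy", "cx", "cy" (pixels), "world_from_camera" (4x4, takes a point from camera to world coordinates). Camera axes: x right, y down, z forward; pixel columns grow to the right and rows downward; lengths in mm; the calibration is good to about 2 mm. A picture is of the moment at which its call begins: read the wrist's pose just before it. calibration takes no time and is no camera call; for the wrist camera it gives the pose at the moment of the call.
- finish_job(): hands the job in, once; it reports no verdict.
The state is a dict: "clock": time; "qpos": joint angles; "qd": joint speeds; "tau": joint torques, N m; "eef_pos": TCP position; "tool_rot": TCP orientation; "force": force on the tool from outside, world axes, zero at the start; "torque": the same for the moment, N m; "width": finger opening in mm.
Only numpy, scipy, OpenCV 4.12 (cv2) and the standard library are available. Lean on these libraries where they do the work, as an engineer would, in place of code of your own. Each camera call takes 0.05 s, during which the arm holds its last target. There are 200 camera calls.

## Working session

There is one attempt and no reset: what is moved stays moved. The work goes in short steps, Python scripts to look and compute and a tool call to move; the robot and the scene stay as the last step left them, time stands still between calls to the robot, and variables do not carry over. Pictures are saved under pics/ and viewed, about 8 in all and at most 12, crops included, and the job is handed in when it is done.

Besides the shell and the picture viewer there is one more tool, called after ">>>" as name(argument=value, ...) on one line, values as JSON. apply_moves: Moves the arm, as the interface text tells. Its arguments: {"type":"object","properties":{"targets":{"type":"array"},"jaw":{"type":"number"}},"required":["targets"]}

```bash
mkdir -p pics; python3 - <<'E'
from cell import *
import cv2,numpy as np
s=read_state();print(s)
for n in("scene","top"):
    c=calibration(n);print(n,c)
    cv2.imwrite(f"pics/{n}0.png",get_image(n)[:,:,::-1])
E
```

```text
{'clock': 0.0, 'qpos': array([-1.1827987 ,  0.62934159,  0.03844946,  1.51835694, -0.02698937,
        0.99628638, -0.02000765]), 'qd': array([-3.71017803e-04,  1.87755618e-03,  9.56060036e-04,  7.03535842e-04,
        4.93716305e-05, -1.92717653e-03,  1.56366211e-04]), 'tau': array([ 1.52131938e-04, -5.63398933e+01,  1.22608982e+00, -1.93442023e+01,
        1.09244479e-02,  1.05019144e-02,  1.67052224e-05]), 'eef_pos': array([284.6593413 , 583.67005587, 230.39569977]), 'tool_rot': array([-1.57266997e+00, -3.75670821e-05, -4.53805287e-01]), 'force': array([-0.57371562, -0.05799674, -0.28439306]), 'torque': array([-0.0274806 ,  0.00637341, -0.02804455]), 'width': 85.35846014198145}
scene {'fx': 577.4284021669496, 'fy': 577.4284021669496, 'cx': 312.611952137109, 'cy': 233.5057570729549, 'world_from_camera': array([[ 3.49634678e-01,  6.04200996e-01, -7.16028455e-01,
         1.25159537e+03],
       [ 9.36845475e-01, -2.32589202e-01,  2.61194982e-01,
        -2.91161749e+02],
       [-8.72621863e-03, -7.62130841e-01, -6.47364220e-01,
         7.12621284e+02],
       [ 0.00000000e+00,  0.00000000e+00,  0.00000000e+00,
         1.00000000e+00]])}
top {'fx': 476.6388850889537, 'fy': 476.6388850889537, 'cx': 318.30818130828766, 'cy': 241.53894072287767, 'world_from_camera': array([[-4.16061489e-04, -9.96524938e-01,  8.32939099e-02,
         4.88018044e+02],
       [-9.99965014e-01, -2.81277870e-04, -8.36012315e-03,
        -4.75512629e+01],
       [ 8.35449993e-03, -8.32944741e-02, -9.96489956e-01,
         1.10518782e+03],
       [ 0.00000000e+00,  0.00000000e+00,  0.00000000e+00,
         1.00000000e+00]])}
```

View pics/scene0.png

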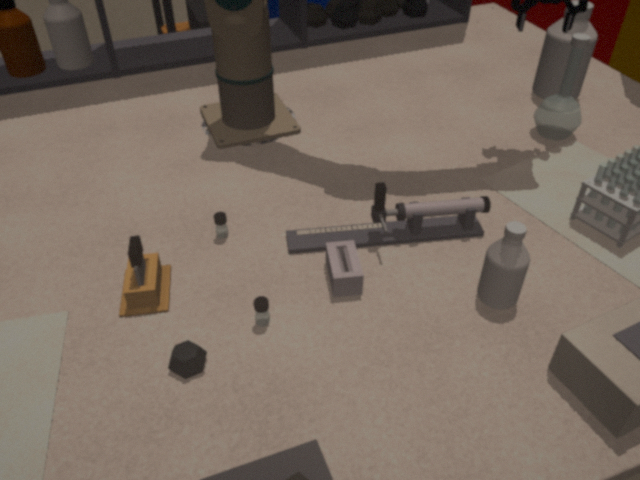

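View pics/top0.png

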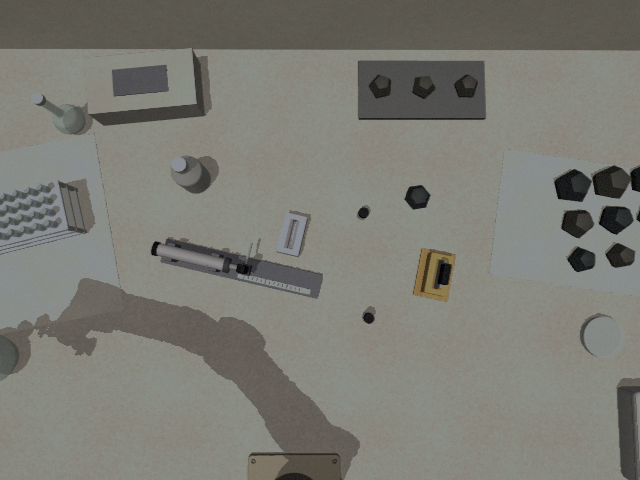

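Scene: rack with blade head at (136,252), holder at (345,268), gauge post at (380,200). In the top view the blade head is at (444,273), holder at (292,233), post at (243,268), and the vials at (363,212) and (369,317). The rod pulls out towards image right.

```bash
cat > h.py <<'E'
from cell import *
import cv2,numpy as np
from scipy.spatial.transform import Rotation as R
def ray(c,u):
    M=c["world_from_camera"];d=M[:3,:3]@[(u[0]-c["cx"])/c["fx"],(u[1]-c["cy"])/c["fy"],1]
    return M[:3,3],d/np.linalg.norm(d)
def plane(c,u,z):
    o,d=ray(c,u);return o+d*(z-o[2])/d[2]
def proj(c,p):
    M=c["world_from_camera"];q=M[:3,:3].T@(np.asarray(p,float)-M[:3,3]);return np.array([c["fx"]*q[0]/q[2]+c["cx"],c["fy"]*q[1]/q[2]+c["cy"]])
def tri(*obs):
    A=0;b=0;L=[ray(c,u) for c,u in obs]
    for o,d in L:
        P=np.eye(3)-np.outer(d,d);A=A+P;b=b+P@o
    x=np.linalg.solve(A,b);return x,[np.linalg.norm(np.cross(x-o,d)) for o,d in L]
def toolR(s): return R.from_euler('xyz',s["tool_rot"]).as_matrix()
def todelta(p,Rt=None,s=None):
    "remaining shift (units) & turn (units) from measured pose to TCP p, Rt"
    s=s or read_state();T=toolR(s)
    return (T.T@(np.asarray(p)-s["eef_pos"])/40).round(2), None if Rt is None else (R.from_matrix(T.T@Rt).as_rotvec(degrees=True)/8).round(2)
def down(yaw): return R.from_euler('xyz',[-np.pi/2,0,yaw]).as_matrix()
def snap(n,f):
    c=calibration(n);i=get_image(n)[:,:,::-1].copy();cv2.imwrite(f,i);return c,i
E
python3 - <<'E'
from h import *
t=calibration("top");s=calibration("scene");w=calibration("wrist")
for n,a,z in[("blade head",(444,273),107),("rack",(435,275),45),("holder",(292,233),45),("post",(243,268),120),("tubeend",(157,248),55),("railend",(320,284),10),("vialnear",(369,317),45),("vialfar",(363,212),45),("rock",(417,196),30),("bottle",(180,165),140)]:
    print(n,plane(t,a,z).round(0))
print(tri((t,(444,273)),(s,(135,245))),tri((t,(243,268)),(s,(380,186))))
T=toolR(read_state());print(T);M=w["world_from_camera"]
print("cam in tool",T.T@M[:3,:3],T.T@(M[:3,3]-read_state()["eef_pos"]),w["fx"])
E
```

```text
blade head [ 505. -319.  107.]
rack [ 502. -316.   45.]
holder [596.   2.  45.]
post [516.  99. 120.]
tubeend [561. 299.  55.]
railend [482. -61.  10.]
vialnear [ 410. -168.   45.]
vialfar [ 643. -157.   45.]
rock [ 682. -282.   30.]
bottle [726. 228. 140.]
(array([ 505.36171867, -319.89001173,  105.73669649]), [np.float64(0.34823980241123015), np.float64(0.34823980241118335)]) (array([516.40423025, 101.63961479, 118.98150114]), [np.float64(2.1280115134149473), np.float64(2.128011513414862)])
[[ 8.98804298e-01 -7.11195417e-04  4.38349550e-01]
 [-4.38350124e-01 -1.56946043e-03  8.98802929e-01]
 [ 4.87477498e-05 -9.99998515e-01 -1.72239038e-03]]
cam in tool [[-3.55604302e-04  9.59733178e-01  2.80912977e-01]
 [ 4.33755394e-04 -2.80912821e-01  9.59733192e-01]
 [ 9.99999843e-01  4.63132771e-04 -3.16395635e-04]] [ -71.78449388 -142.81171464   -0.18362776] 405.0298380277664
```

>>> apply_moves(targets=[[0.3,0,0,0,-0.95,0],[0.3,0,-0.2,0,-0.95,0],[0.8,0,-1,0,0,0],[0.8,0,-1,0,0,0],[0.8,0,-1,0,0,0],[0.8,0,-1,0,0,0],[0.8,0,-1,0,0,0],[0.8,0,-1,0,0,0],[0.8,0,-1,0,0,0],[0.8,0,-1,0,0,0],[0.8,0,-1,0,0,0],[0.8,0,-1,0,0,0]], jaw=1)

```text
clock: 1.6
eef_pos: [544.3, 113.2, 231.0]
tool_rot: [-1.571, 0.001, -0.188]
force: [0.1, 0.9, 0.2]
width: 85.3
```

>>> apply_moves(targets=[[0.5,0,-0.8,0,0,0],[0.2,0,-0.5,0,0,0],[0,0,0,0,0,0],[0,0,0,0,0,0]])

```text
clock: 2.1
eef_pos: [561.2, 59.9, 231.1]
tool_rot: [-1.57, 0.001, -0.187]
force: [0.3, -0.0, -0.2]
width: 85.7
```

```bash
python3 - <<'E'
from h import *
import pickle
s=read_state();c,i=snap("wrist","pics/w1.png");print(s["eef_pos"],s["tool_rot"]);pickle.dump(c,open("w1.pkl","wb"))
E
```

```text
[561.20354301  59.91417938 231.09623812] [-1.56987595e+00  9.36133553e-04 -1.87141582e-01]
```

View pics/w1.png

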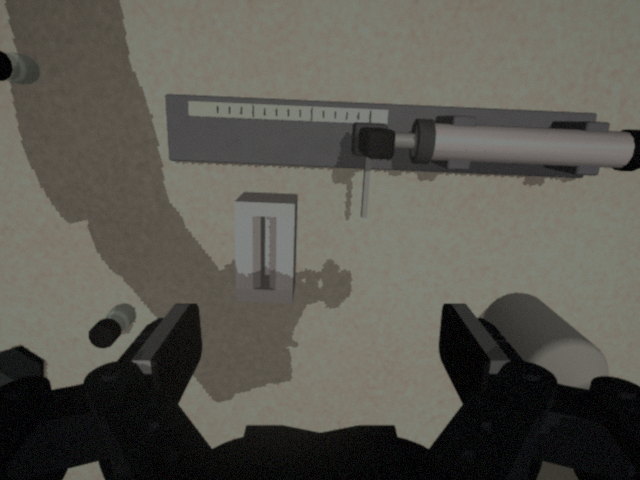

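Wrist view 1: holder top face spans (235..297, 203..303) with its slot at (264,253), post top at (376,142), pointer tip at (364,217), and the rail is turned about 2.5° from the tool. I'll take a second view from the side for height.

>>> apply_moves(targets=[[0,0,-1,0,0,0],[0,0,-1,0,0,0],[0,0,-1,0,0,0],[0,0,0,0,0,0],[0,0,0,0,0,0]])

```text
clock: 2.78
eef_pos: [539.5, -57.5, 231.4]
tool_rot: [-1.569, -0.0, -0.186]
force: [0.0, 0.6, 0.2]
width: 85.5
```

```bash
python3 - <<'E'
from h import *
import pickle
c,i=snap("wrist","pics/w2.png");pickle.dump(c,open("w2.pkl","wb"))
for n in("w1","w2"):
    c=pickle.load(open(n+".pkl","rb"));i=cv2.imread(f"pics/{n}.png")
    ctr=proj(c,(596,2,45));x,y=ctr.round().astype(int);print(n,ctr)
    g=cv2.cvtColor(i,cv2.COLOR_BGR2GRAY);sat=cv2.cvtColor(i,cv2.COLOR_BGR2HSV)
    r=i[max(0,y-65):y+65,max(0,x-50):x+50];cv2.imwrite(f"pics/{n}c.png",cv2.resize(r,None,fx=4,fy=4))
    print(max(0,y-65),max(0,x-50));a=(y-30);print(g[y-25,x-50:x+50].tolist());print(sat[y-25,x-50:x+50,1].tolist())
a,b=cv2.imread("pics/w1c.png"),cv2.imread("pics/w2c.png");h=min(len(a),len(b))
cv2.imwrite("pics/hold.png",np.hstack([a[:h],b[:h]]))
E
```

```text
w1 [261.32507493 258.99507387]
194 211
[123, 122, 123, 123, 121, 120, 122, 120, 121, 121, 119, 122, 119, 117, 118, 118, 119, 121, 122, 121, 120, 121, 123, 124, 126, 127, 127, 129, 128, 130, 130, 128, 131, 129, 129, 126, 128, 128, 128, 126, 126, 121, 108, 105, 105, 104, 105, 105, 104, 87, 65, 54, 58, 69, 106, 123, 127, 128, 120, 110, 104, 101, 101, 103, 106, 117, 126, 127, 129, 128, 128, 127, 129, 130, 126, 129, 128, 129, 131, 130, 128, 128, 117, 94, 68, 92, 114, 125, 125, 127, 124, 125, 123, 124, 119, 123, 121, 123, 123, 124]
[34, 34, 32, 34, 38, 39, 36, 36, 34, 36, 38, 36, 39, 39, 35, 40, 39, 36, 38, 38, 37, 31, 30, 20, 6, 8, 10, 6, 8, 8, 4, 6, 2, 6, 6, 10, 4, 6, 6, 6, 8, 0, 14, 21, 19, 21, 14, 23, 19, 25, 19, 18, 9, 4, 9, 4, 4, 4, 6, 16, 17, 17, 24, 24, 19, 9, 4, 8, 8, 4, 10, 6, 4, 6, 8, 10, 6, 6, 8, 6, 6, 6, 9, 13, 22, 25, 28, 28, 26, 22, 26, 28, 28, 34, 37, 38, 36, 34, 34, 36]
w2 [399.98890742 258.23605738]
193 350
[117, 118, 119, 120, 121, 120, 121, 122, 122, 119, 123, 121, 105, 86, 84, 82, 79, 82, 72, 61, 55, 58, 56, 51, 53, 68, 104, 122, 128, 125, 128, 125, 126, 126, 126, 124, 125, 127, 124, 126, 124, 124, 124, 121, 111, 103, 106, 103, 104, 97, 87, 75, 56, 50, 49, 50, 52, 54, 75, 96, 98, 100, 101, 100, 97, 101, 102, 111, 120, 123, 125, 125, 125, 125, 124, 125, 125, 124, 124, 124, 127, 122, 123, 124, 125, 123, 120, 119, 118, 119, 121, 119, 122, 120, 120, 119, 120, 124, 125, 122]
[37, 41, 41, 39, 38, 40, 30, 29, 32, 33, 28, 33, 34, 34, 32, 47, 42, 36, 36, 36, 18, 18, 26, 19, 9, 22, 10, 4, 8, 6, 10, 12, 10, 8, 6, 8, 10, 6, 4, 6, 10, 10, 10, 6, 16, 19, 19, 17, 17, 18, 20, 26, 22, 25, 20, 29, 37, 23, 17, 28, 23, 24, 22, 20, 20, 22, 19, 9, 9, 4, 4, 10, 10, 8, 8, 10, 8, 10, 6, 10, 10, 10, 10, 12, 12, 22, 38, 38, 39, 38, 36, 33, 32, 33, 37, 39, 37, 30, 28, 31]
```

View pics/hold.png

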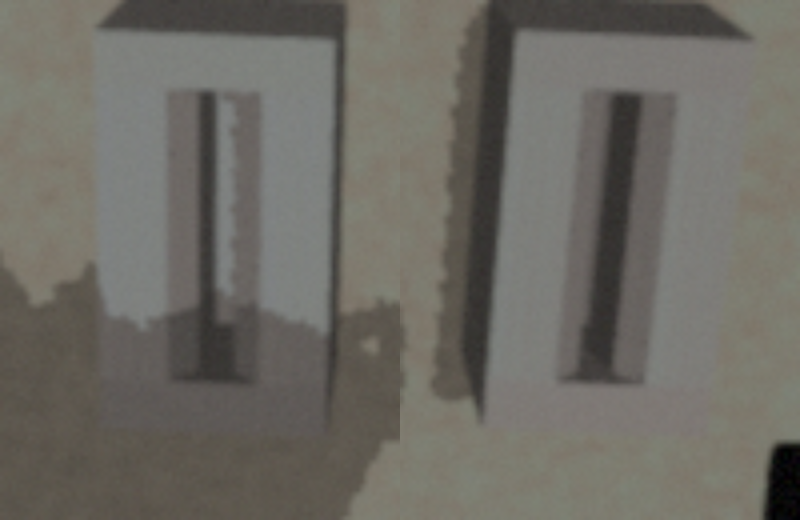

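Crops: the bevelled slot mouth corners are clear in both views (left 167–261 × 92–383, right 183–277 / 158–244 × 92–383 in crop pixels), and so are the block's top corners. I'll triangulate from these.

```bash
python3 - <<'E'
from h import *
import pickle
c1,c2=[pickle.load(open(n+".pkl","rb")) for n in("w1","w2")]
A=np.array([(167,92),(261,92),(258,383),(167,382),(98,29),(338,40),(328,434),(98,430)])/4-.375+(211,194)
B=np.array([(183,92),(277,94),(244,383),(158,381),(115,31),(352,40),(317,434),(85,424)])/4-.375+(350,193)
P=[]
for a,b in zip(A,B):
    p,e=tri((c1,a),(c2,b));P.append(p);print(p.round(1),np.round(e[0],2))
P=np.array(P);print("slot c",P[:4].mean(0),"block c",P[4:].mean(0))
for q in(P[:4],P[4:]):
    d=q[:2].mean(0)-q[2:].mean(0);print("own y yaw",np.arctan2(d[1],d[0]), np.linalg.norm(d))
    for c,X in((c1,A),(c2,B)):
        X=X[:4] if q is P[:4] else X[4:]
for c,X in((c1,A),(c2,B)):
    W=np.array([plane(c,x,45) for x in X]);
    for k in(0,4):
        w=W[k:k+4];d=w[:2].mean(0)-w[2:].mean(0);e=w[[0,3]].mean(0)-w[[1,2]].mean(0)
        print(w.mean(0).round(1),np.arctan2(d[1],d[0]).round(3),np.arctan2(-e[0],e[1]).round(3),np.linalg.norm(d).round(1),np.linalg.norm(e).round(1))
# rail direction and post
for c,n in((c1,"w1"),(c2,"w2")):
    i=cv2.imread(f"pics/{n}.png");v=i.max(2);m=(v<48).astype(np.uint8)
    x,y=proj(c,(516,100,120)).round().astype(int)
    m2=np.zeros_like(m);m2[max(0,y-35):y+35,max(0,x-35):x+35]=m[max(0,y-35):y+35,max(0,x-35):x+35]
    k,l,st,ce=cv2.connectedComponentsWithStats(m2);print(n,(x,y),[(st[j].tolist(),ce[j].round(1).tolist()) for j in range(1,k) if st[j][4]>80])
E
```

```text
[558.    3.1  44.9] 0.11
[561.8  22.4  45.1] 0.1
[625.8   7.5  44.9] 0.1
[620.6 -11.3  47.7] 0.2
[543.1  -8.6  41.8] 0.1
[554.6  40.   40.8] 0.12
[638.4  21.   49.9] 0.1
[628.2 -28.6  48.1] 0.74
slot c [591.559507     5.43055838  45.65765033] block c [591.05565762   5.95037499  45.17330226]
own y yaw 2.914628690319084 64.96739694307414
own y yaw 2.9145971918792064 87.02977928890175
[591.9   5.2  45. ] 2.911 2.949 65.7 19.8
[591.9   5.7  45. ] 2.904 2.922 89.9 50.3
[591.8   5.5  45. ] 2.918 2.932 65.4 19.3
[591.4   5.9  45. ] 2.935 2.912 88.8 50.4
w1 (np.int64(370), np.int64(151)) [([351, 123, 45, 37, 1253], [373.1, 142.5])]
w2 (np.int64(564), np.int64(151)) [([529, 116, 70, 56, 3006], [565.1, 143.4])]
```

>>> apply_moves(targets=[[0.2,0,-1,0,0,0],[0.2,0,-1,0,0,0],[0.2,0,-1,0,0,0],[0.2,0,-1,0,0,0],[0.2,0,-1,0,0,0],[0.2,0,-1,0,0,0],[0,0,0,0,0,0],[0,0,0,0,0,0]])

```text
clock: 3.82
eef_pos: [542.3, -302.0, 230.9]
tool_rot: [-1.569, 0.0, -0.186]
force: [-0.5, 0.7, -0.1]
width: 85.3
```

```bash
python3 - <<'E'
from h import *
import pickle
print(read_state()["eef_pos"]);c,i=snap("wrist","pics/w3.png");pickle.dump(c,open("w3.pkl","wb"))
E
```

```text
[ 542.25589281 -301.97010558  230.94174148]
```

View pics/w3.png

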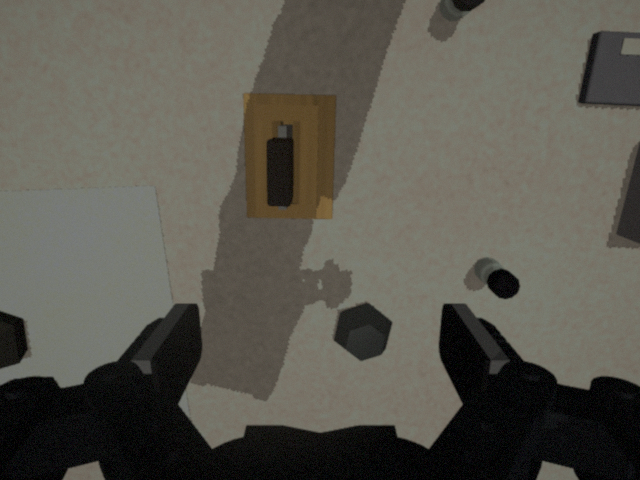

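Wrist view 3: rack foot (243–336, 93–218) almost square with the tool, blade head top (267–294, 137–206); rock and vial are well clear to the lower right.

```bash
cat >> h.py <<'E'
def head(c,i,p,z=107,r=70,th=45):
    x,y=proj(c,p).round().astype(int);m=np.zeros(i.shape[:2],np.uint8);y0,x0=max(0,y-r),max(0,x-r)
    m[y0:y+r,x0:x+r]=(i[y0:y+r,x0:x+r].max(2)<th);k,l,st,ce=cv2.connectedComponentsWithStats(m)
    j=l[y,x] or 1+np.argmax(st[1:,4]);pts=np.argwhere(l==j)[:,::-1].astype(np.float32)
    box=cv2.boxPoints(cv2.minAreaRect(pts));return ce[j],box
E
python3 - <<'E'
from h import *
import pickle
c=pickle.load(open("w3.pkl","rb"));i=cv2.imread("pics/w3.png")
print(i[172,255:305].max(1).tolist());print(i[125:215,280].max(1).tolist())
ce,b=head(c,i,plane(c,(280,172),107));W=np.array([plane(c,u,107) for u in b]);print(ce,b.round(1).tolist(),W.round(1).tolist(),W.mean(0))
for k in range(4):
    d=W[k]-W[k-1];print(np.linalg.norm(d),np.arctan2(d[1],d[0]))
ra=np.array([plane(c,u,6) for u in((243,93),(336,95),(332,218),(247,218))]);print("rack foot",ra.round(0),ra.mean(0))
t=calibration("top");print(tri((c,ce),(t,(444,273))))
E
```

```text
[88, 95, 95, 95, 97, 93, 96, 93, 88, 92, 89, 72, 38, 28, 28, 30, 34, 28, 26, 28, 30, 30, 24, 26, 30, 31, 28, 27, 22, 23, 24, 28, 34, 30, 28, 25, 24, 28, 55, 70, 77, 78, 79, 78, 87, 90, 93, 96, 94, 95]
[61, 69, 77, 77, 76, 77, 78, 77, 78, 82, 78, 80, 54, 30, 24, 28, 28, 18, 34, 29, 28, 30, 27, 25, 16, 25, 31, 28, 26, 23, 26, 28, 25, 31, 28, 24, 29, 24, 29, 25, 30, 25, 35, 33, 27, 29, 26, 31, 33, 28, 27, 23, 28, 22, 30, 34, 26, 28, 25, 28, 34, 30, 27, 19, 33, 35, 25, 28, 28, 32, 22, 16, 29, 25, 27, 29, 23, 27, 26, 28, 36, 64, 74, 79, 83, 92, 92, 93, 92, 91]
[279.94867456 169.99266779] [[267.0, 206.0], [267.0, 125.0], [293.0, 125.0], [293.0, 206.0]] [[521.2, -334.2, 107.0], [470.0, -322.6, 107.0], [473.1, -306.4, 107.0], [524.5, -317.0, 107.0]] [ 497.19383719 -320.03141882  107.        ]
17.45964826454145 -1.7567658348470527
52.51069719945546 2.919270275173235
16.514935134510132 1.385129832320883
52.48985686706499 -0.20433180658347336
rack foot [[ 440. -350.    6.]
 [ 456. -272.    6.]
 [ 562. -294.    6.]
 [ 548. -372.    6.]] [ 501.47759836 -321.8645671     6.        ]
(array([ 503.82473871, -324.49814871,   83.08232353]), [np.float64(2.297659846420699), np.float64(2.29765984642062)])
```

>>> apply_moves(targets=[[-0.5,0.7,-0.3,0,0,0],[-0.42,0.7,-0.36,0,0,0],[0,0.6,0,0,0,0],[0,0,0,0,0,0],[0,0,0,0,0,0]])

```text
clock: 4.5
eef_pos: [501.7, -322.3, 152.2]
tool_rot: [-1.571, -0.002, -0.186]
force: [0.3, -0.7, -0.1]
width: 85.3
```

```bash
python3 - <<'E'
from h import *
import pickle
print(read_state()["eef_pos"]);c,i=snap("wrist","pics/w4.png");pickle.dump(c,open("w4.pkl","wb"))
x,y=proj(c,(501,-321,107)).round().astype(int);print(x,y)
cv2.imwrite("pics/w4c.png",cv2.resize(i[:300,170:470],None,fx=2,fy=2))
E
```

```text
[ 501.71493333 -322.25376666  152.24114727]
323 267
```

View pics/w4c.png

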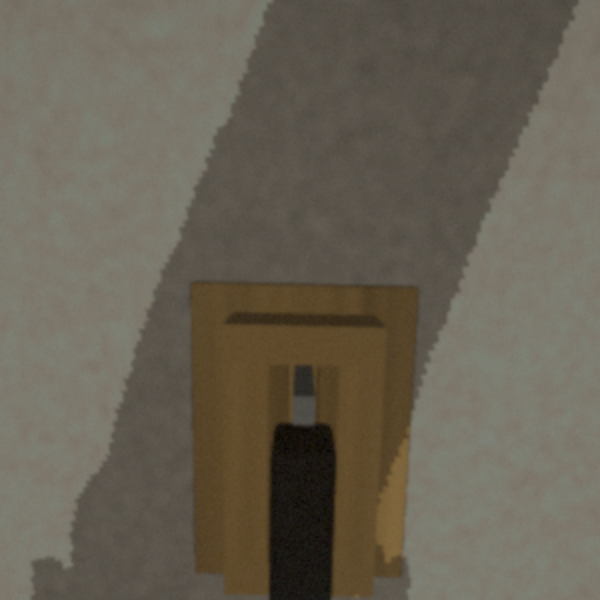

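```bash
python3 - <<'E'
from h import *
import pickle
c3,c4=[pickle.load(open(n+".pkl","rb")) for n in("w3","w4")];i=cv2.imread("pics/w4.png")
for r in (225,240,260,280,300):
    m=np.where(i[r,290:350].max(1)<45)[0];print(r,m.min()+290,m.max()+290)
print(i[205:345,321].max(1).tolist())
i3=cv2.imread("pics/w3.png")
for r in (140,150,170,190,203):
    m=np.where(i3[r,255:305].max(1)<45)[0];print(r,m.min()+255,m.max()+255)
E
```

```text
225 306 336
240 306 336
260 305 336
280 305 335
300 305 334
[78, 75, 76, 79, 80, 81, 81, 63, 35, 22, 16, 21, 19, 22, 22, 21, 21, 23, 24, 22, 31, 21, 27, 21, 24, 26, 29, 27, 25, 31, 18, 24, 25, 28, 18, 33, 29, 23, 28, 25, 23, 23, 23, 23, 29, 17, 21, 25, 30, 22, 27, 27, 18, 20, 25, 23, 30, 24, 29, 24, 22, 31, 30, 27, 29, 18, 19, 29, 16, 22, 27, 24, 22, 30, 19, 18, 28, 24, 31, 28, 26, 26, 27, 28, 26, 17, 19, 24, 26, 27, 27, 33, 27, 25, 25, 23, 25, 31, 25, 25, 26, 38, 73, 89, 93, 94, 93, 96, 92, 90, 92, 90, 91, 94, 100, 112, 122, 126, 126, 126, 125, 124, 125, 125, 126, 125, 126, 126, 125, 123, 123, 124, 124, 126, 124, 123, 125, 123, 125, 124]
140 269 292
150 267 292
170 267 292
190 267 292
203 268 290
```

```bash
python3 - <<'E'
from h import *
import pickle
c3,c4=[pickle.load(open(n+".pkl","rb")) for n in("w3","w4")]
print(tri((c3,(279.7,206.3)),(c4,(320,306.5))))
for z in(105,107):
    a=plane(c4,(320,306.5),z);print(a, plane(c4,(321.3,225),z),plane(c3,(279.7,206.3),z))
y=-.195;u=np.array([np.cos(y),np.sin(y),0]);ctr=plane(c4,(320,306.5),107)-22*u;print("ctr",ctr)
p=ctr.copy();p[2]=75;print(todelta(p,down(y)))
E
```

```text
(array([ 523.66551311, -326.40770312,  103.72337999]), [np.float64(0.12584186974101313), np.float64(0.1258418697411298)])
[ 523.07512635 -326.41556798  105.        ] [ 480.51202774 -317.7669725   105.        ] [ 523.39641106 -326.10632855  105.        ]
[ 522.1040666  -326.23285334  107.        ] [ 479.98920548 -317.67533734  107.        ] [ 523.01148944 -325.83072159  107.        ]
ctr [ 500.52101787 -321.96998957  107.        ]
(array([-0.04,  1.94,  0.01]), array([0.  , 0.06, 0.02]))
```

>>> apply_moves(targets=[[-0.04,0.7,0.01,0,0.06,0],[0,0.7,0,0,0,0],[0,0.55,0,0,0,0],[0,0,0,0,0,0],[0,0,0,0,0,0]])

```text
clock: 5.18
eef_pos: [499.9, -322.9, 74.7]
tool_rot: [-1.571, -0.002, -0.196]
force: [0.8, -0.4, 1.1]
width: 85.5
```

>>> apply_moves(targets=[[0,0,0,0,0,0],[0,0,0,0,0,0],[0,0,0,0,0,0],[0,0,0,0,0,0],[0,0,0,0,0,0],[0,0,0,0,0,0],[0,0,0,0,0,0],[0,0,0,0,0,0]], jaw=-1)

```text
clock: 6.18
eef_pos: [499.0, -322.5, 73.6]
tool_rot: [-1.571, -0.0, -0.197]
force: [-0.6, 1.0, 5.4]
width: 15.2
```

>>> apply_moves(targets=[[0,-0.3,0,0,0,0],[0,-0.4,0,0,0,0],[0,-0.5,0,0,0,0],[0,-0.8,0,0,0,0],[0,0,0,0,0,0],[0,0,0,0,0,0],[0,0,0,0,0,0]])

```text
clock: 7.05
eef_pos: [498.0, -322.1, 152.2]
tool_rot: [-1.57, 0.002, -0.197]
force: [-0.5, 0.1, -1.9]
width: 14.9
```

```bash
python3 - <<'E'
from h import *
import pickle
s=read_state();print(s["force"],s["width"]);c,i=snap("wrist","pics/w5.png");pickle.dump(c,open("w5.pkl","wb"))
c2,j=snap("scene","pics/s5.png");x,y=proj(c2,s["eef_pos"]).round().astype(int)
k=cv2.resize(j[max(0,y-75):y+75,max(0,x-60):x+60],(384,480));cv2.imwrite("pics/g5.png",np.hstack([cv2.resize(i[120:480,160:480],None,fx=1.25,fy=1.333),k]))
E
```

```text
[-0.50341576  0.09414931 -1.89935774] 14.872748313755858
```

View pics/g5.png

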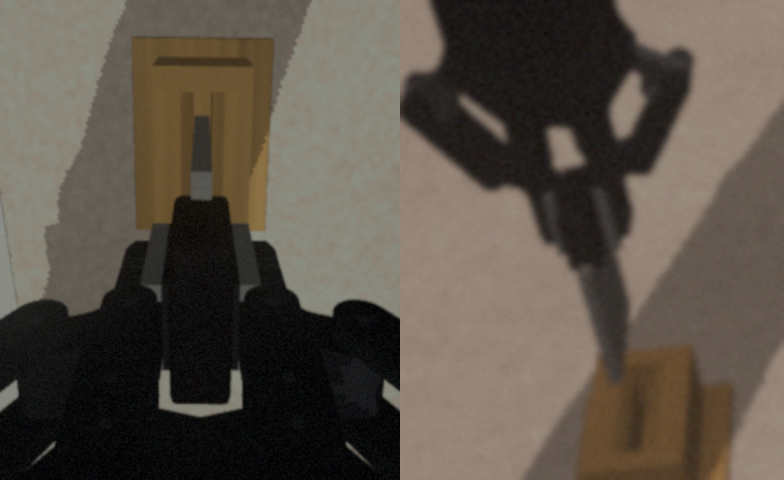

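Lifted (g5): the plate hangs between the pads, its lower near corner at about (321.6,206) in the wrist image, and it looks upright. I'll check tilt numerically.

```bash
python3 - <<'E'
from h import *
import pickle
c=pickle.load(open("w5.pkl","rb"));i=cv2.imread("pics/w5.png")
print(i[195:300:1,321].tolist()[::3] and i[195:300,321].max(1).tolist())
for r in (208,215,225,235,245,255): print(r,i[r,300:345].max(1).tolist())
T=R.from_euler('xyz',[-1.57,0.002,-.197]).as_matrix();tcp=np.array([498,-322.1,152.2])
for dx in(0,2,4):
  for dz in (0,-3,3): print(dx,dz,[proj(c,tcp+T@np.array([dx+a,-19-dz-b,0])).round(1).tolist() for a,b in((-30,-81),(-30,-16),(-22,-16),(-22,16),(22,16))])
E
```

```text
[105, 108, 108, 109, 107, 107, 108, 103, 105, 107, 103, 90, 65, 53, 50, 53, 52, 53, 53, 50, 53, 52, 53, 51, 51, 49, 49, 52, 46, 51, 52, 52, 52, 54, 50, 52, 50, 52, 51, 53, 49, 54, 52, 51, 47, 53, 56, 54, 49, 49, 48, 50, 54, 60, 78, 85, 85, 88, 84, 88, 88, 88, 82, 86, 88, 87, 84, 86, 88, 88, 87, 86, 84, 86, 71, 46, 26, 20, 18, 25, 19, 25, 28, 17, 23, 17, 24, 26, 9, 26, 18, 26, 25, 18, 22, 15, 5, 13, 10, 19, 9, 14, 14, 21, 19]
208 [103, 108, 106, 107, 101, 91, 91, 88, 88, 90, 87, 87, 87, 86, 86, 84, 64, 54, 55, 57, 54, 53, 53, 50, 58, 51, 57, 85, 88, 77, 89, 97, 94, 92, 89, 89, 91, 93, 95, 101, 106, 108, 106, 108, 109]
215 [104, 107, 108, 108, 99, 91, 90, 89, 91, 87, 88, 84, 91, 83, 77, 68, 56, 52, 55, 50, 51, 53, 50, 53, 54, 51, 49, 66, 71, 81, 95, 96, 95, 96, 91, 89, 92, 88, 97, 103, 109, 106, 109, 107, 110]
225 [106, 109, 108, 108, 101, 92, 89, 86, 88, 87, 84, 84, 86, 80, 65, 55, 52, 52, 53, 51, 51, 52, 48, 51, 51, 50, 49, 53, 65, 83, 93, 93, 93, 92, 92, 90, 91, 90, 97, 105, 107, 110, 108, 109, 111]
235 [106, 108, 108, 103, 102, 92, 91, 90, 85, 86, 87, 85, 84, 78, 51, 50, 53, 49, 54
[... 571 characters left out ...]
, [320.4, 422.6]]
0 -3 [[320.3, 201.1], [320.4, 236.1], [320.4, 256.7], [320.5, 292.2], [320.4, 415.9]]
0 3 [[320.3, 203.4], [320.5, 240.9], [320.4, 262.2], [320.5, 301.0], [320.4, 429.5]]
2 0 [[320.3, 206.0], [320.4, 243.7], [320.4, 264.5], [320.5, 302.8], [320.4, 427.7]]
2 -3 [[320.3, 204.8], [320.4, 241.3], [320.4, 261.7], [320.5, 298.4], [320.4, 421.0]]
2 3 [[320.3, 207.3], [320.4, 246.3], [320.4, 267.4], [320.5, 307.5], [320.4, 434.7]]
4 0 [[320.3, 209.8], [320.4, 249.0], [320.4, 269.6], [320.5, 309.1], [320.4, 432.8]]
4 -3 [[320.3, 208.6], [320.4, 246.5], [320.4, 266.8], [320.5, 304.5], [320.4, 426.1]]
4 3 [[320.3, 211.1], [320.4, 251.6], [320.4, 272.6], [320.5, 313.8], [320.4, 439.9]]
```

>>> apply_moves(targets=[[0,0,0,0,0.21,0],[0.04,0,0.7,0,0,0],[0.04,0,1,0,0,0],[0.04,0,1,0,0,0],[0.05,0,1,0,0,0],[0.05,0,1,0,0,0],[0.05,0,1,0,0,0],[0.05,0,1,0,0,0],[0.05,0,1,0,0,0],[0,0,0.8,0,0,0],[0,0,0,0,0,0],[0,0,0,0,0,0]])

```text
clock: 8.65
eef_pos: [589.1, 4.4, 153.0]
tool_rot: [-1.572, 0.001, -0.227]
force: [0.4, -0.6, -2.1]
width: 15.1
```

```bash
python3 - <<'E'
from h import *
import pickle
s=read_state();print(s["eef_pos"],s["tool_rot"],s["force"]);c,i=snap("wrist","pics/w6.png");pickle.dump(c,open("w6.pkl","wb"))
print(todelta((588.4,5.9,152),down(-.226)))
for r in range(190,262,6): print(r,[int(v) for v in i[r,296:346].max(1)])
# rail edges -> direction
c1=pickle.load(open("w1.pkl","rb"))
for a,b in(((168,95),(597,115)),((170,160),(597,178))):
    d=plane(c1,b,10)-plane(c1,a,10);print("rail yaw",np.arctan2(-d[0],d[1]))
cv2.imwrite("pics/g6.png",cv2.resize(i[100:400,160:480],None,fx=2.4,fy=2))
E
```

```text
[589.12385642   4.43988705 153.01795919] [-1.57200409e+00  5.03255981e-04 -2.27179674e-01] [ 0.40214979 -0.57649658 -2.11551312]
(array([-0.03,  0.03,  0.05]), array([ 0.01, -0.02, -0.  ]))
190 [147, 148, 149, 149, 150, 150, 148, 149, 146, 149, 144, 134, 125, 127, 124, 126, 126, 125, 127, 129, 114, 111, 118, 119, 118, 118, 114, 116, 117, 122, 120, 118, 100, 108, 118, 123, 121, 122, 124, 121, 123, 124, 122, 135, 147, 149, 148, 150, 145, 152]
196 [148, 147, 150, 151, 149, 149, 148, 148, 147, 148, 148, 134, 127, 128, 126, 128, 126, 124, 130, 127, 116, 129, 149, 148, 149, 149, 141, 128, 118, 119, 116, 116, 104, 107, 121, 122, 122, 121, 120, 124, 123, 127, 127, 139, 148, 149, 148, 150, 148, 149]
202 [150, 148, 150, 149, 147, 148, 148, 147, 150, 148, 148, 137, 127, 127, 127, 127, 125, 125, 125, 127, 118, 129, 146, 148, 150, 139, 132, 128, 123, 120, 117, 117, 101, 104, 120, 121, 121, 122, 123, 122, 120, 124, 126, 138, 148, 149, 150, 151, 149, 149]
208 [147, 148, 149, 149, 149, 149, 148, 149, 148, 149, 147, 136, 125, 125, 129, 127, 126, 125, 126, 110, 84, 74, 77, 74, 75, 74, 72, 71, 74, 70, 
[... 1361 characters left out ...]
6, 68, 68, 71, 70, 70, 70, 64, 73, 69, 68, 66, 70, 79, 105, 118, 124, 123, 121, 122, 120, 121, 123, 136, 148, 150, 147, 148, 149, 148, 147]
250 [116, 114, 116, 118, 115, 115, 113, 114, 115, 114, 116, 106, 96, 91, 91, 94, 115, 127, 129, 127, 129, 129, 129, 129, 130, 129, 128, 129, 128, 129, 130, 126, 129, 125, 120, 123, 123, 121, 119, 123, 123, 123, 134, 147, 150, 150, 147, 147, 148, 149]
256 [117, 116, 116, 117, 116, 116, 114, 112, 113, 113, 116, 107, 96, 94, 90, 95, 111, 129, 129, 131, 131, 132, 132, 132, 132, 131, 132, 130, 131, 131, 131, 131, 131, 127, 123, 122, 125, 122, 121, 123, 125, 126, 136, 146, 148, 147, 148, 149, 150, 148]
rail yaw -0.23095048157301243
rail yaw -0.2285825451303386
```

View pics/g6.png

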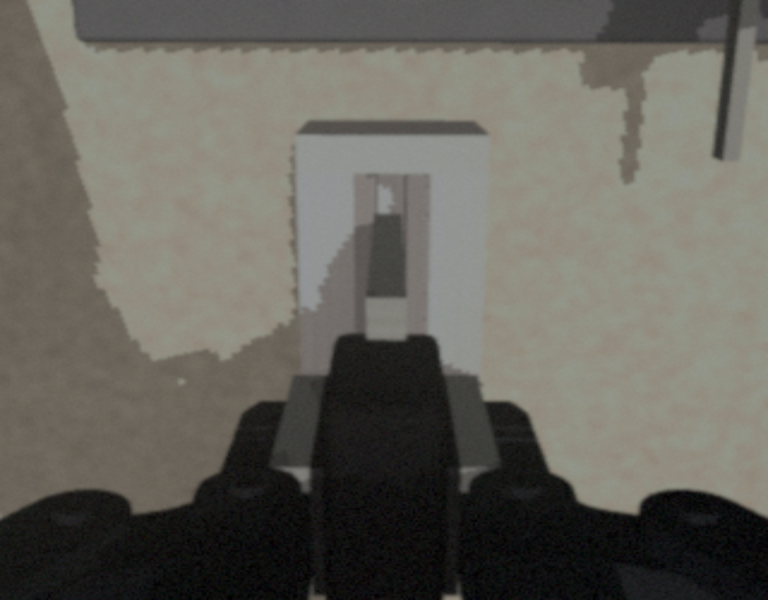

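g6: the blade's lower end sits over the slot, about 1–2 mm left of centre (mouth 307–339, plate 316–327 at row 208). The slot's near end is at row 187.5 and the plate's lower corner at 206.8.

```bash
python3 - <<'E'
from h import *
import pickle
c=pickle.load(open("w6.pkl","rb"));T=down(-.227);tcp=np.array([589.1,4.4,153])
for n,u,z in(("slot end",(323,187.5),45),("plate low",(321.3,206.8),91),("shoulder",(321,248.7),156),("mouth208",(323,208),45)): print(n,(T.T@(plane(c,u,z)-tcp)).round(1))
E
```

```text
slot end [-29.9 108.    1.6]
plate low [-27.6  62.    0.5]
shoulder [-26.   -3.    0.3]
mouth208 [-16.9 108.    1.7]
```

>>> apply_moves(targets=[[0,0.3,0.03,0,0,0],[0,0.4,0,0,0,0],[0,0.3,0,0,0,0],[0,0.15,0,0,0,0],[0,0.15,0,0,0,0],[0,0.1,0,0,0,0],[0,0,0,0,0,0]])

```text
clock: 9.57
eef_pos: [589.6, 6.6, 97.2]
tool_rot: [-1.571, 0.0, -0.226]
force: [-0.0, -0.8, -2.5]
width: 15.4
```

>>> apply_moves(targets=[[0,0.15,0,0,0,0],[0,0.15,0,0,0,0],[0,0.12,0,0,0,0],[0,0.1,0,0,0,0],[0,0.05,0,0,0,0],[0,0,0,0,0,0]])

```text
clock: 10.32
eef_pos: [589.6, 6.6, 74.3]
tool_rot: [-1.571, 0.0, -0.226]
force: [-0.5, -0.8, -2.5]
width: 15.2
```

>>> apply_moves(targets=[[0,0.03,0,0,0,0],[0,0.03,0,0,0,0],[0,0,0,0,0,0]])

```text
clock: 10.7
eef_pos: [589.9, 6.6, 73.5]
tool_rot: [-1.571, -0.001, -0.226]
force: [-2.9, -0.8, 9.0]
width: 15.0
```

>>> apply_moves(targets=[[0,0,0,0,0,0],[0,0,0,0,0,0],[0,0,0,0,0,0],[0,0,0,0,0,0],[0,0,0,0,0,0]], jaw=0.1)

```text
clock: 11.32
eef_pos: [589.7, 6.7, 72.0]
tool_rot: [-1.571, 0.0, -0.226]
force: [-0.3, -0.4, 0.3]
width: 47.0
```

>>> apply_moves(targets=[[0,-0.4,0,0,0,0],[0,-0.8,0,0,0,0],[0,-1,0,0,0,0],[0,-1,0,0,0,0],[-0.8,-0.6,0,0,0,0],[-0.8,0,0.5,0,0,0],[-0.4,0,0.5,0,0,0],[0,0,0,0,0,0],[0,0,0,0,0,0]], jaw=0.4)

```text
clock: 12.45
eef_pos: [521.5, 62.6, 224.8]
tool_rot: [-1.571, -0.002, -0.227]
force: [-0.2, -0.4, -0.3]
width: 60.1
```

```bash
python3 - <<'E'
from h import *
import pickle
s=read_state();print(s["eef_pos"],s["tool_rot"],s["force"],s["width"]);c,i=snap("wrist","pics/w7.png");pickle.dump(c,open("w7.pkl","wb"))
E
```

```text
[521.50215907  62.59323942 224.77814766] [-1.57103875 -0.00157495 -0.22694713] [-0.17345155 -0.44885374 -0.30596072] 60.09413168419791
```

View pics/w7.png

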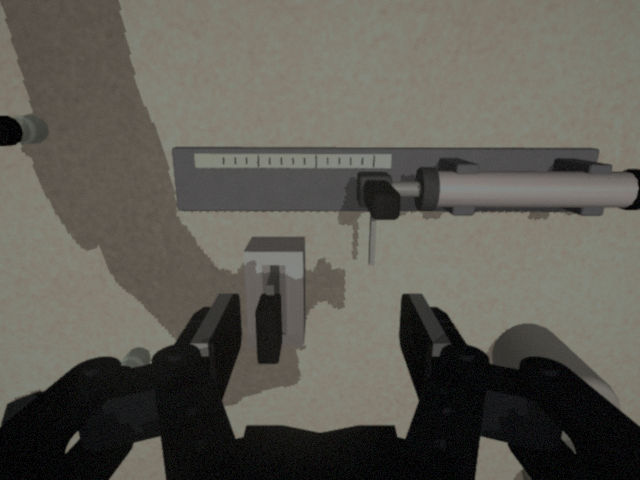

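w7: the blade stands in the holder (head at (268,328), plate square in the slot). The post's top is at (386,205) and the pointer tip at (372,265). Now to locate the post and pointer relative to the slot.

```bash
python3 - <<'E'
from h import *
import pickle
c1,c2,c7=[pickle.load(open(n+".pkl","rb")) for n in("w1","w2","w7")];i=cv2.imread("pics/w7.png");i1=cv2.imread("pics/w1.png")
print([(r,[int(v) for v in i[r,362:384].max(1)]) for r in(245,260,264,267)])
for r in(195,205,212,216): m=np.where(i[r,350:415].max(1)<45)[0];print(r,m.min()+350,m.max()+350)
print([int(v) for v in i[195:225,386].max(1)])
for r in(135,142,150,156): m=np.where(i1[r,340:400].max(1)<45)[0];print('w1',r,m.min()+340,m.max()+340)
y=-.227;v=np.array([-np.sin(y),np.cos(y),0]);u=np.array([np.cos(y),np.sin(y),0]);slot=np.array([591.7,5.6,45])
def loc(p): d=p-slot;return (-(d@v)).round(1),(d@u).round(1),p[2].round(1)   # own x,own y
t,e=tri((c1,(364,216.5)),(c7,(372.5,265)));print("tip tri",t,e[0],loc(t))
print(loc(plane(c1,(364,216.5),60)),loc(plane(c7,(372.5,265),60)))
print("blade head",loc(plane(c7,(268,362),107)), [loc(plane(c7,u_,120)) for u_ in((374,217),(399,217),(386,217))])
E
```

```text
[(245, [133, 133, 131, 135, 134, 135, 116, 84, 98, 115, 114, 117, 116, 123, 132, 133, 133, 133, 134, 131, 134, 132]), (260, [134, 134, 133, 131, 132, 131, 108, 87, 106, 114, 116, 116, 122, 132, 138, 135, 133, 132, 133, 136, 135, 134]), (264, [133, 134, 135, 134, 134, 131, 117, 108, 116, 114, 118, 117, 125, 134, 133, 131, 135, 131, 132, 135, 131, 132]), (267, [135, 133, 131, 133, 134, 133, 135, 132, 132, 133, 133, 130, 133, 132, 132, 133, 135, 132, 135, 134, 133, 133])]
195 357 399
205 360 399
212 371 398
216 372 397
[29, 36, 26, 34, 32, 36, 35, 33, 33, 36, 37, 31, 32, 29, 33, 29, 34, 34, 34, 35, 30, 33, 35, 32, 69, 112, 129, 132, 133, 133]
w1 135 352 394
w1 142 352 393
w1 150 351 394
w1 156 365 392
tip tri [569.02574782  93.31223348  69.55668478] 0.29043149892675146 (np.float64(-80.4), np.float64(-41.8), np.float64(69.6))
(np.float64(-81.2), np.float64(-39.6), np.float64(60.0)) (np.float64(-82.0), np.float64(-38.3), np.float64(60.0))
blade head (np.float64(-1.2), np.float64(20.4), np.float64(107.0)) [(np.float64(-73.5), np.float64(-92.8), np.float64(120.0)), (np.float64(-89.2), np.float64(-92.8), np.float64(120.0)), (np.float64(-81.0), np.float64(-92.8), np.float64(120.0))]
```

```bash
python3 - <<'E'
from h import *
p=np.array([591.7,5.6,0])+81.3*np.array([.225,.974,0])-101*np.array([.974,-.225,0]);p[2]=83;print(p,todelta(p,down(-.227)))
E
```

```text
[511.6185 107.5112  83.    ] (array([-0.5 ,  3.54,  1.05]), array([ 0.  , -0.01,  0.01]))
```

>>> apply_moves(targets=[[-0.25,0.3,0.5,0,0,0],[-0.25,0.5,0.55,0,0,0],[0,0.7,0,0,0,0],[0,0.3,0,0,0,0],[0,0,0,0,0,0],[0,0,0,0,0,0]])

```text
clock: 13.25
eef_pos: [511.6, 108.4, 152.9]
tool_rot: [-1.57, -0.001, -0.227]
force: [0.3, 0.6, 0.4]
width: 59.6
```

```bash
python3 - <<'E'
from h import *
import pickle
s=read_state();c,i=snap("wrist","pics/w8.png");pickle.dump(c,open("w8.pkl","wb"));print(s["eef_pos"],s["width"],proj(c,(511.6,107.5,120)))
cv2.imwrite("pics/w8.png",i)
E
```

```text
[511.59884519 108.42346697 152.8577355 ] 59.647137209265296 [318.41310162 278.33202933]
```

View pics/w8.png

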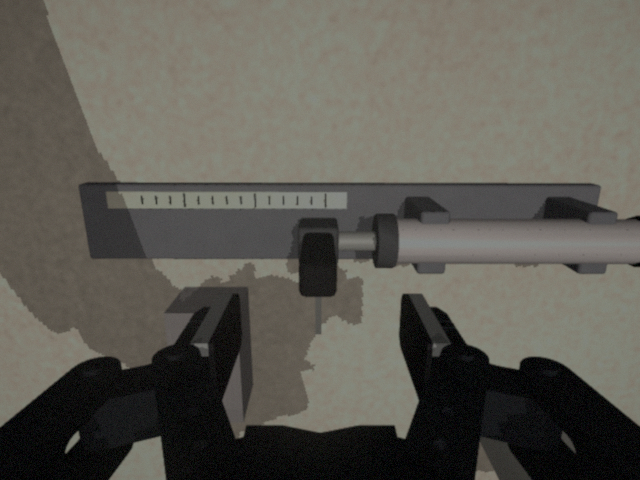

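w8: the post top is centred at about (318,277), where predicted and between the fingers. Descend and grip.

>>> apply_moves(targets=[[0,0.6,-0.02,0,0,0],[0,0.6,0,0,0,0],[0,0.5,0,0,0,0],[0,0,0,0,0,0],[0,0,0,0,0,0]])

```text
clock: 13.92
eef_pos: [511.3, 108.3, 85.1]
tool_rot: [-1.57, -0.002, -0.226]
force: [0.4, -0.3, 0.3]
width: 59.8
```

>>> apply_moves(targets=[[0,0,0,0,0,0],[0,0,0,0,0,0],[0,0,0,0,0,0],[0,0,0,0,0,0],[0,0,0,0,0,0],[0,0,0,0,0,0],[0,0,0,0,0,0]], jaw=-1)

```text
clock: 14.8
eef_pos: [510.7, 107.4, 84.9]
tool_rot: [-1.571, -0.001, -0.227]
force: [-1.1, -1.8, 5.6]
width: 17.1
```

>>> apply_moves(targets=[[0,0,-0.1,0,0,0],[0,0,-0.15,0,0,0],[0,0,-0.2,0,0,0],[0,0,-0.2,0,0,0],[0,0,-0.25,0,0,0],[0,0,-0.25,0,0,0],[0,0,-0.25,0,0,0],[0,0,-0.25,0,0,0],[0,0,-0.2,0,0,0],[0,0,-0.15,0,0,0],[0,0,0,0,0,0],[0,0,0,0,0,0]])

```text
clock: 16.3
eef_pos: [493.4, 33.1, 84.8]
tool_rot: [-1.567, -0.001, -0.224]
force: [0.1, 8.6, 6.5]
width: 17.2
```

```bash
python3 - <<'E'
from h import *
import pickle
s=read_state();v=np.array([.225,.974,0]);print(s["eef_pos"],s["force"],s["width"],"moved",-(s["eef_pos"]-[510.7,107.4,84.9])@v)
c,i=snap("wrist","pics/w9.png");pickle.dump(c,open("w9.pkl","wb"))
ct,t=snap("top","pics/t9.png");a=proj(ct,(590,6,60)).round().astype(int)
k=cv2.resize(t[a[1]-35:a[1]+65,a[0]-50:a[0]+50],(480,480),interpolation=cv2.INTER_CUBIC)
print(a);cv2.imwrite("pics/g9.png",np.hstack([cv2.resize(i[120:480,200:440],(320,480)),k]))
E
```

```text
[493.38861107  33.06094042  84.84804366] [0.06789796 8.58331319 6.49059414] 17.161747124469482 moved 76.30130653942201
[290 235]
```

View pics/g9.png

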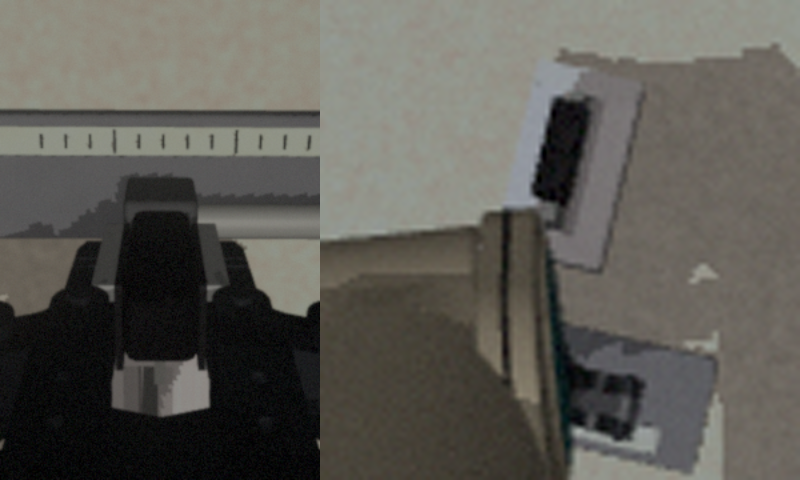

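g9: the post is held and the blade stands in the slot; the arm hides the pointer from above. The measured pull is 76.3 mm, so another 5 mm is needed, then I'll check in the scene view.

>>> apply_moves(targets=[[0,0,-0.07,0,0,0],[0,0,-0.06,0,0,0],[0,0,0,0,0,0],[0,0,0,0,0,0],[0,0,0,0,0,0]])

```text
clock: 17.02
eef_pos: [492.2, 28.2, 84.9]
tool_rot: [-1.567, -0.001, -0.224]
force: [-0.7, 7.9, 7.2]
width: 17.1
```

```bash
python3 - <<'E'
from h import *
s=read_state();v=np.array([.225,.974,0]);print(s["eef_pos"],s["force"],s["width"],"moved",-(s["eef_pos"]-[510.7,107.4,84.9])@v)
c,i=snap("scene","pics/s10.png");slot=np.array([591.7,5.6,45.]);u=np.array([.974,-.225,0])
a=proj(c,slot).round().astype(int);print(a,"line of slot at z60, y=-30..-90:",[proj(c,slot+u*k+[0,0,15]).round(1).tolist() for k in(-40,-60,-91)])
cv2.imwrite("pics/g10.png",cv2.resize(i[a[1]-60:a[1]+40,a[0]-60:a[0]+60],(720,600),interpolation=cv2.INTER_CUBIC))
E
```

```text
[492.20410542  28.16598541  84.86495517] [-0.66098937  7.88358069  7.18606747] 17.147962375206653 moved 81.33550648941598
[344 258] line of slot at z60, y=-30..-90: [[340.1, 235.8], [338.3, 228.5], [335.4, 217.6]]
```

View pics/g10.png

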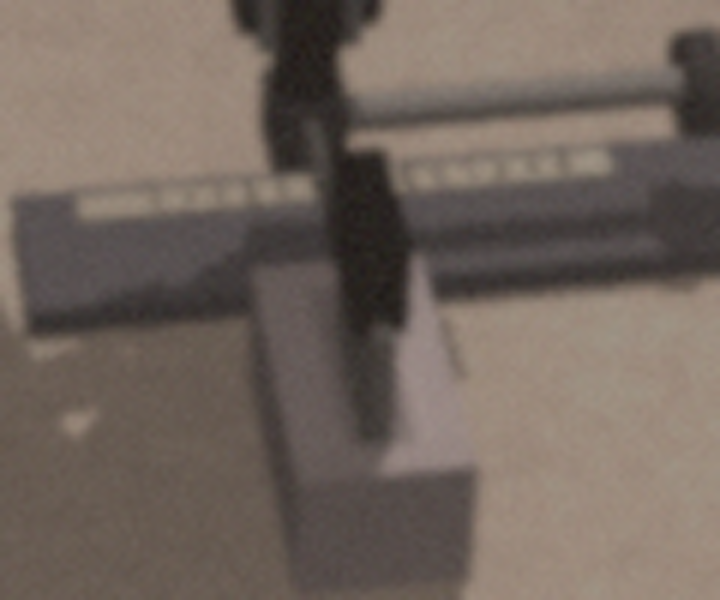

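The scene view (g10) shows the blade upright and home in the holder. The pointer runs (336,219)→(338,226), against a predicted slot line of 336.0→337.7, so it is aligned to about 1 mm. Handing in.

```bash
python3 -c "
from cell import *
s=read_state();print(s['clock'],s['eef_pos'],abs(s['qd']).max(),s['width']);finish_job()"
```

```text
17.075 [492.24459273  28.21240929  84.86018317] 0.0015312633991675009 17.158039614880373
the job is handed in; nothing more can be done
```

I moved the marker blade from its rack into the holder slot and let it go. I then pulled the rod out 81.3 mm by its post and handed the job in at 17.1 s, still gripping the post at that mark. No verdict is reported on hand-in.

- **Blade:** It met the slot floor with about 9 N at nearly the same tool height as when it stood in the rack (73.5 against 73.6 mm), and looked upright and square in the later pictures. I did not measure its height again after release. While it hung from the gripper it appeared to lean about 1.5° along its width, well inside the 7° allowed, and I left that uncorrected.
- **Pointer:** The measured pull matches the 81.3 mm I worked out for lining up with the slot. In the scene picture the pointer agrees with the slot line to about 1 mm, though it is partly hidden behind the blade there and the arm hides it from above. The first pull stopped at 76.3 mm, so I added 5 mm.
- **Hold:** The arm was still, with the gripper closed on the post at 17.2 mm and about 8 N of spring pull.
- **Disagreements:**
  - Triangulating the pointer tip gave 70 mm height instead of 60; its position along the rod agreed to about 1.5 mm.
  - The first rough fix on the post was about 6 mm off, so I used the closer wrist-camera fixes.
- **Bystanders:** The arm never came near the bottle, vials or rock. I did not re-measure their positions.

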